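Snap the stepped cover onto a fuse-and-relay box and keep it pressed on its seal

TASK

Close the open fuse-and-relay box with the loose slate-grey stepped cover: look which of the two sockets the tall relay is plugged into, turn the cover so that its tall half goes over the relay, and press it squarely down until both orange end catches snap over its lugs. Keep pressing it firmly onto the rubber seal after the snap, but not with brute force, and finish like that, with the gripper still pressing the cover home. Never push the cover down on the relay, and leave the spray can, the oil filter and the tape measure where they stand.

Things in the scene. Friction and masses are not known exactly. Their poses are not given: they have to be found in the camera images.
- cover: loose slate-grey plastic cover, 50 to 100 g, a shell (walls 3 mm) standing on its open side. 54 mm wide (its x), 108 mm long (its y); the half at its -y is 27 mm high, the half at +y 46 mm, the step at its middle. At the foot of each end a lug 20 mm wide, 4.5 mm high stands out 4.5 mm. Origin: centre of its underside, z up. Grip it across its width at the ribbed middle
- fuse_box: black box fixed on a plywood board that cannot move: board 120 (x) by 200 (y) by 18 mm, origin at the centre of its underside on the bench, z up. The box, 58 (x) by 112 mm (y), is in its middle; rim with rubber seal 38 mm above the bench. A lip inside the rim, 4.5 mm high, enters the cover with 1.5 mm play. Sockets at y = +26 and -26 mm
- box_seat (a point): centre of the box's rim plane, on the seal, 38 mm above the bench: where the cover's origin comes when fully home. Axes as fuse_box: y along the box, z up. The cover's y may lie along its +y or -y, but only with the tall half over the relay can it go home
- relay: tall cream relay, 28 by 28 mm, on a dark grey socket piece, fixed in one of the two sockets (which one changes). Origin at the centre of its foot, 22 mm above the bench; top 32 mm above the rim: it stops the low half of the cover (23 mm high inside) about 9 mm before home and has room under the tall half (42 mm inside)
- fuse_block: low black block with a red, a yellow and a blue blade fuse, fixed in the other socket; its top is 46 mm above the bench. Origin at the centre of its foot
- catch_left (a joint): orange sprung catch at the box's +y end, 16 mm wide, hinged near the board, top 60 mm above the bench; rad, 0 = upright, at rest, grows as its hook is pushed outward (about 0.14 as a lug passes). Hook with sloping top; its underside ends 5.8 mm above the rim. Both resist from 12 mm before home, together 10 to 15 N at most (7 mm before home); near 5 mm the force drops and they pull the cover in
- catch_right (a joint): the same catch at the box's -y end: 0 = upright, at rest over the lug, grows (rad) as its hook is pushed outward
- spray_can: bystander: aerosol can, 54 mm across, 180 mm tall; origin at the centre of its foot
- oil_filter: bystander: blue oil filter, 67 mm across, 92 mm tall; origin at the centre of its foot
- tape_measure: bystander: yellow and black pocket tape measure, 32 by 96 by 60 mm; origin at the centre of its foot
There are look-alikes about, which are no part of the job. What is shaped like the cover but yellow is not meant.

How it is judged:
By the outcome, as a careful person would: the job done as asked, in the order asked, and still so for the second after the job is handed in, while the arm keeps its last pose, push and grip.
It also fails if it takes over 64 s, if anything falls off the work surface, if the arm or the gripper's body presses on something with over 40 N, if the wrist force passes 120 N, or if a joint passes its speed limit or range.

ROBOT

A 6-joint arm with a two-finger parallel gripper is mounted at the origin on a cart in front of the work surface, level with it; the furniture and walls round the work are solid. World frame = base frame: x ahead of the robot, y to its left, z up, the work surface at z = 0. Lengths are in m, angles in degrees, forces in N, time in s.
With the tool pointing down it reaches from about 0.375 to 0.9 m from the base axis. Payload 3.1 kg.
Tool frame: the origin (TCP) lies where the fingers leave the gripper's body, on its centre line; the fingertips stand 70 mm ahead of it and the grasp point (between the pads) lies 51 mm ahead of it; y points along the fingers, z is the direction in which the jaws open and shut, and the axes are right-handed (so a half turn about y gives the same grasp; the last joint's range is limited). The gripper opens to 87 mm and grips with 3 to 60 N. Pads are 19 mm wide; open, the fingers measure 117 mm over their backs; the gripper's body (75 mm by 190 mm) begins 51 mm behind the grasp point.
Start: joints at [65.632, 30.224, 82.088, -0, 67.689, -10.227], TCP at [0.153, 0.606, 0.292] pointing down, gripper open.
Joint ranges: [-176.69, 176.69], [-43.24, 126.21], [12.49, 139.97], [-82, 262], [0, 151.66], [-163.58, 163.58]. Speed limits (degrees/s): [159.86, 159.86, 180, 180, 180, 180].

INTERFACE

Orientations are given as a 3x3 rotation matrix whose columns are the frame's x, y, z axes.
In Python, from rig import bot gives the robot as it stands.
- The arm moves only by the shell command python3 -m pendant 'ROWS'. ROWS is JSON, a list of rows, each a list of 3 entries, a list of its own where there are three numbers: the shift along the tool's x, y, z in cm, then the turn, a rotation vector about the tool's x, y, z in rad, then the closure, from 0 (fully open) to 1 (shut). In form: [[[dx, dy, dz], [ax, ay, az], jaw], ...]. A call has 1 to 20 rows; each row shifts and turns the commanded pose from where the row before left it, along the tool's axes as they then stand; what a row does not reach is not made up. A row lasts 1/12 s, in which the tool goes at most 41.7 mm and 7.16 degrees, less where a joint would pass 70% of its speed; a pose out of reach is approached as far as the arm can. A call with a gripper value outside its range is refused whole. The fingers move at their own pace and stop on an object; the grip force is fixed at half the most. Time passes only in rows, so rows that do not move let the fingers close. It gives the time, the measured TCP pose, the force and the opening at its end, in the units of the state.
- bot.read_state(): the state, without advancing time (a new reading comes with each control period).
- bot.capture(name): name is "side" or "top" or "wrist"; returns a dict with "img" (480x640x3 uint8, red, green, blue), "fx", "fy", "cx", "cy" (pixels), "R" (3x3) and "t" (3): a world point X has camera coordinates R X + t. Camera axes: x right, y down, z forward; pixel columns grow to the right and rows downward; lengths in m; the calibration is good to about 2 mm. The wrist camera is an equidistant fisheye: a pixel r from the principal point sees the ray r / f radians off the axis. A picture is of the moment at which its call begins. There is no depth.
- bot.hand_in(): hands the job in, once; it reports no verdict.
The state is a dict: "time_s": time; "joint_positions": joint angles; "qvel": joint speeds; "tau": joint torques, N m; "position": TCP position; "tcp_rot": TCP orientation; "force": force on the tool from outside, world axes, zero at the start; "moment": the same for the moment, N m; "opening": opening from 0.0 (shut) to 1.0 (fully open).
Only numpy, scipy, OpenCV 4.12 (cv2) and the standard library are available. Lean on these libraries where they do the work, as an engineer would, in place of code of your own. Each camera call takes 0.05 s, during which the arm holds its last target.

## Working session

There is one attempt and no reset: what is moved stays moved. The work goes in short steps, Python scripts to look and compute and a shell command to move; the robot and the scene stay as the last step left them, time stands still between calls to the robot, and variables do not carry over. Pictures are saved under pics/ and viewed, and the job is handed in when it is done.

```bash
mkdir -p pics; ls
python3 - <<'E'
from rig import bot
import cv2
for n in ("side","top","wrist"):
    c=bot.capture(n); cv2.imwrite(f"pics/{n}0.png",c["img"][:,:,::-1]); print(n,c["fx"],c["fy"],c["cx"],c["cy"],c["R"],c["t"])
s=bot.read_state(); print(s)
E
```

```text
pics
side 449.58751893993974 449.58751893993974 323.38255934102347 241.9768073661328 [[ 0.9979757  -0.06195795 -0.0143429 ]
 [-0.05152848 -0.65558673 -0.75335971]
 [ 0.03727361  0.75257375 -0.65745223]] [-0.58517515  0.13086922  1.21316322]
top 613.465050706265 613.465050706265 311.32506156127886 238.94613213547703 [[-1.49789420e-02 -9.99887473e-01  8.20639714e-04]
 [-9.74935903e-01  1.44229346e-02 -2.22017935e-01]
 [ 2.21981116e-01 -4.12566489e-03 -9.75042237e-01]] [0.10094032 0.60808863 1.46211429]
wrist 371.64829954431775 371.64829954431775 321.65980038555307 235.47431105392403 [[ 0.24435323  0.96968342 -0.00236018]
 [ 0.93718255 -0.23553694  0.25731542]
 [ 0.24895858 -0.06508777 -0.96632459]] [-0.62300802 -0.03001047  0.38990868]
{'time_s': 0.15, 'joint_positions': array([ 6.56313609e+01,  3.02675102e+01,  8.21397779e+01,  1.27692701e-04,
        6.76881837e+01, -1.02284635e+01]), 'qvel': array([ 0.00554383, -0.11572455, -0.12148997,  0.03920003,  0.09399017,
        0.12982711]), 'tau': array([ 5.96904956e-04, -4.40430737e+01, -1.76841688e+01,  6.33585406e-02,
        5.51895727e-02, -9.37962523e-05]), 'position': array([0.15248179, 0.60565692, 0.29148655]), 'tcp_rot': array([[ 9.69700645e-01, -6.89401754e-04,  2.44295280e-01],
       [-2.44296071e-01, -1.51699453e-03,  9.69699504e-01],
       [-2.97917935e-04, -9.99998612e-01, -1.63944871e-03]]), 'force': array([-0.53932925, -0.84185763,  0.55985454]), 'moment': array([-0.05653859,  0.02724471, -0.02430977]), 'opening': 0.9991155546340337}
```

View pics/top0.png

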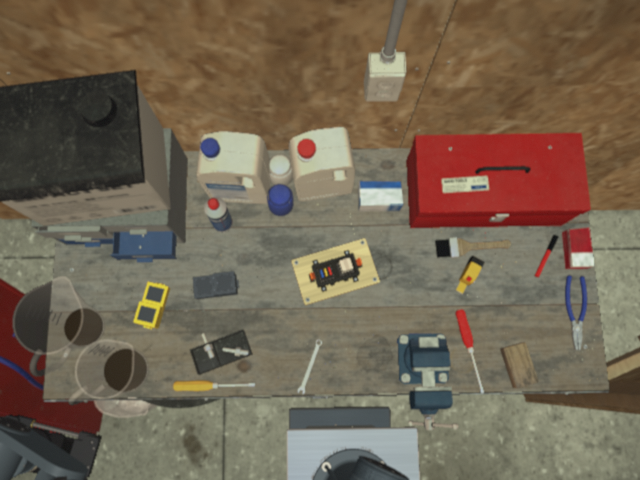

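View pics/side0.png

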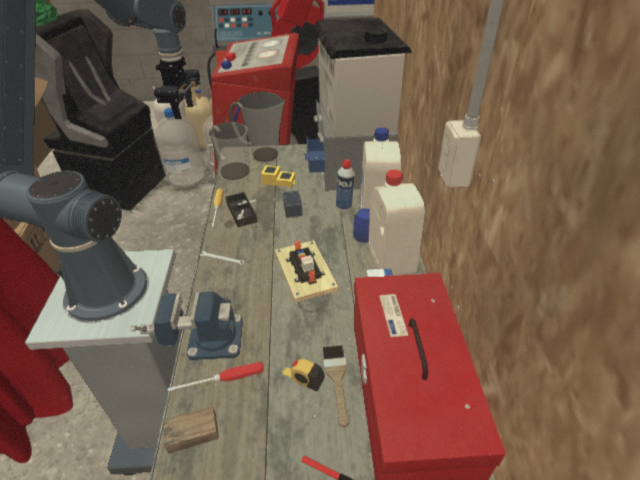

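View pics/wrist0.png

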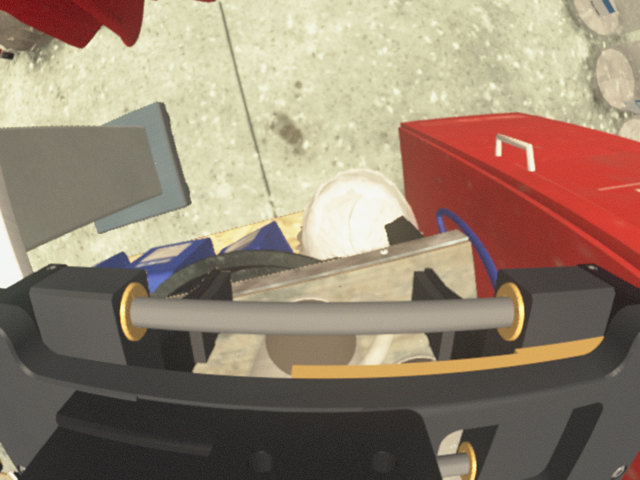

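The top view shows the slate cover near (215,285), the board near (336,271) with the cream relay toward its right end (345,265). I'll enlarge both to check.

Run:
```python
import cv2,numpy as np
t=cv2.imread("pics/top0.png"); s=cv2.imread("pics/side0.png")
a=cv2.resize(t[235:310,180:250],None,fx=5.6,fy=5.6,interpolation=cv2.INTER_CUBIC)[:420,:390]
b=cv2.resize(t[235:310,285:385],None,fx=4,fy=4,interpolation=cv2.INTER_CUBIC)
cv2.imwrite("pics/z1.png",a);cv2.imwrite("pics/z2.png",b)
c=cv2.resize(s[160:310,225:345],None,fx=4,fy=4,interpolation=cv2.INTER_CUBIC);cv2.imwrite("pics/z3.png",c)
```

```text
(no output)
```

View pics/z1.png

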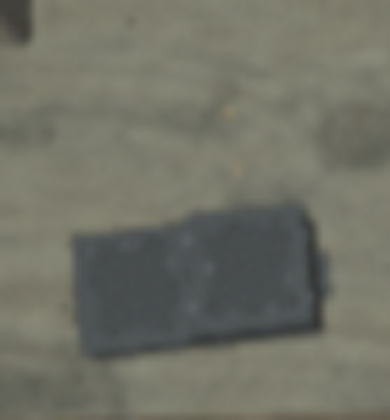

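View pics/z2.png

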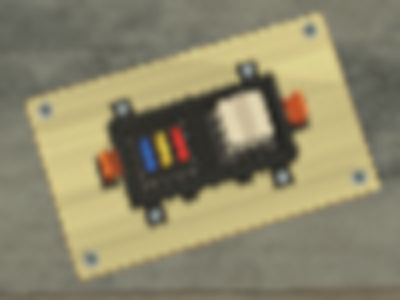

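View pics/z3.png

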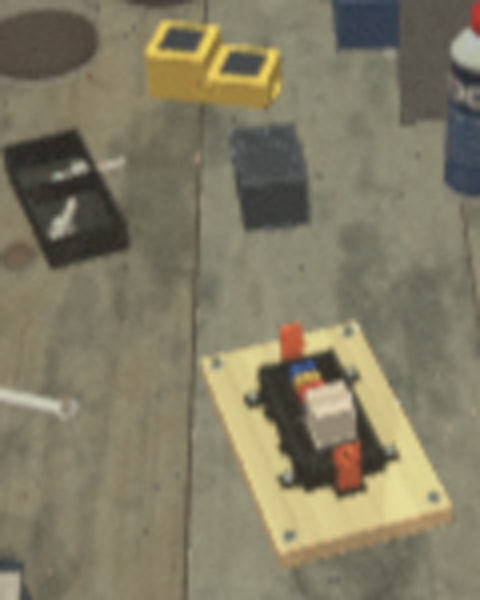

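```bash
cat > h.py <<'E'
import cv2,numpy as np
from rig import bot
def ray(c,u,v):
    R=np.array(c["R"]);t=np.array(c["t"])
    x=(u-c["cx"])/c["fx"];y=(v-c["cy"])/c["fy"]
    if c.get("fish"):
        r=np.hypot(x,y); d=np.array([x/r*np.sin(r),y/r*np.sin(r),np.cos(r)])
    else: d=np.array([x,y,1.])
    return -R.T@t, R.T@d
def onplane(c,u,v,z):
    o,d=ray(c,u,v); return o+d*(z-o[2])/d[2]
def proj(c,X):
    p=np.array(c["R"])@np.array(X)+np.array(c["t"])
    if c.get("fish"):
        r=np.hypot(p[0],p[1]); th=np.arctan2(r,p[2]); q=p[:2]/r*th
    else: q=p[:2]/p[2]
    return q*[c["fx"],c["fy"]]+[c["cx"],c["cy"]]
def cap(n):
    c=bot.capture(n); c["fish"]= n=="wrist"; return c
E
python3 - <<'E'
from h import *
c=cap("top"); hsv=cv2.cvtColor(c["img"],cv2.COLOR_RGB2HSV)
print("hsv cover",hsv[280:290:5,205:230:8],"board",hsv[260,303],"bench",hsv[300,240])
roi=np.zeros(hsv.shape[:2],np.uint8); roi[230:315,285:390]=255
m=cv2.inRange(hsv,(15,60,120),(32,255,255))&roi
k=cv2.morphologyEx(m,cv2.MORPH_CLOSE,np.ones((15,15)))
cs,_=cv2.findContours(k,0,1); b=max(cs,key=cv2.contourArea); q=cv2.boxPoints(cv2.minAreaRect(b))
P=np.array([onplane(c,u,v,.018) for u,v in q]); print("board px",q,"\n",P.round(4),P.mean(0),np.linalg.norm(np.diff(P,axis=0),axis=1))
e=P[1]-P[0] if np.linalg.norm(P[1]-P[0])>np.linalg.norm(P[2]-P[1]) else P[2]-P[1]
print("long ang",np.degrees(np.arctan2(e[1],e[0])))
roi[:]=0; roi[262:310,185:245]=255
g=hsv[...,2]; 
m=((g<92)).astype(np.uint8)*255&roi
cs,_=cv2.findContours(m,0,1); b=max(cs,key=cv2.contourArea); q=cv2.boxPoints(cv2.minAreaRect(b)); print("cover",cv2.contourArea(b),q)
a=cv2.approxPolyDP(b,2,True)[:,0]; print(a)
for u,v in q: print(onplane(c,u,v,.0).round(4),onplane(c,u,v,.046).round(4))
E
```

```text
hsv cover [[[ 96  17  77]
  [ 94  21  85]
  [ 96  17  77]
  [ 95  20  78]]

 [[ 96  16  78]
  [100  19  82]
  [ 95  20  78]
  [ 95  19  79]]] board [ 25  90 201] bench [ 30  32 120]
board px [[289.72974 259.6216 ]
 [366.11353 236.11891]
 [383.82166 293.67026]
 [307.43787 317.17297]] 
 [[ 0.5675  0.1477  0.018 ]
 [ 0.6264 -0.0499  0.018 ]
 [ 0.4764 -0.0894  0.018 ]
 [ 0.4201  0.1044  0.018 ]] [0.522602   0.02820612 0.018     ] [0.20619094 0.15508813 0.20187817]
long ang -73.42074591410473
cover 929.5 [[191.34497 276.08734]
 [235.88644 270.1485 ]
 [239.01309 293.59827]
 [194.47162 299.5371 ]]
[[235 274]
 [222 272]
 [194 277]
 [195 298]
 [236 294]
 [238 286]]
[0.5316 0.4017 0.    ] [0.5239 0.3928 0.046 ]
[0.5454 0.2873 0.    ] [0.5373 0.2818 0.046 ]
[0.4845 0.2786 0.    ] [0.4782 0.2733 0.046 ]
[0.471 0.392 0.   ] [0.465  0.3834 0.046 ]
```

Run:
```python
from h import *
c=cap("top")
print("can top",onplane(c,213,204,.175),"can foot", onplane(c,221,222,.05),"filter",onplane(c,281,193,.092),onplane(c,281,207,.05))
s=cap("side")
print("can foot side",onplane(s,345,205,.0),"top",onplane(s,347,163,.18),"filter",onplane(s,362,240,0))
# desired TCP above cover
st=bot.read_state(); R=st["tcp_rot"]; p=np.array(st["position"])
tgt=np.array([.50,.335,.26]); print((R.T@(tgt-p)*100).round(2))
```

```text
can top [0.67273858 0.32176201 0.175     ] can foot [0.66124606 0.32062995 0.05      ] filter [0.72293207 0.16594624 0.092     ] [0.69855974 0.16803356 0.05      ]
can foot side [ 6.78788602e-01  3.33087842e-01 -1.11022302e-16] top [0.67842912 0.30010383 0.18      ] filter [0.71243645 0.15271013 0.        ]
[ 40.31   3.2  -17.78]
```

```bash
python3 -m pendant '[[[3.66,0,-1.61],[0,0,0],0],[[3.66,0,-1.61],[0,0,0],0],[[3.66,0,-1.61],[0,0,0],0],[[3.66,0,-1.61],[0,0,0],0],[[3.66,0,-1.61],[0,0,0],0],[[3.66,0,-1.61],[0,0,0],0],[[3.66,0,-1.61],[0,0,0],0],[[3.66,0,-1.61],[0,0,0],0],[[3.66,0,-1.61],[0,0,0],0],[[3.66,0,-1.61],[0,0,0],0],[[3.66,0,-1.61],[0,0,0],0]]'; python3 -m pendant '[[[0,0,0],[0,0.12,0],0],[[0,0,0],[0,0.12,0],0],[[0,0,0],[0,0.12,0],0],[[0,0,0],[0,0.12,0],0],[[0,0,0],[0,0.12,0],0],[[0,0,0],[0,0.12,0],0],[[0,0,0],[0,0.12,0],0],[[0,0,0],[0,0.12,0],0],[[0,0,0],[0,0.12,0],0],[[0,0,0],[0,0.12,0],0],[[0,0,0],[0,0,0],0]]'
python3 - <<'E'
from h import *
c=cap("wrist"); cv2.imwrite("pics/w1.png",c["img"][:,:,::-1]); np.save("w1.npy",c,allow_pickle=True)
print("cam",-np.array(c["R"]).T@c["t"],"axis",c["R"][2]); s=bot.read_state();print(s["position"],s["tcp_rot"],s["force"],s["time_s"],s["joint_positions"])
E
```

```text
time_s: 1.22
position: [0.5011, 0.3345, 0.2923]
tcp_rot: [[0.97, 0.0, 0.244], [-0.244, 0.0, 0.97], [0.0, -1.0, 0.0]]
force: [0.6, 0.1, -0.1]
opening: 1.0
time_s: 2.13
position: [0.4998, 0.336, 0.2922]
tcp_rot: [[0.122, 0.0, 0.993], [-0.993, 0.0, 0.122], [-0.0, -1.0, 0.0]]
force: [0.2, 0.5, -0.9]
opening: 1.0
cam [0.49005528 0.40513604 0.38384901] axis [ 0.03143165 -0.25591823 -0.96618731]
[0.4997623  0.33592188 0.29220567] [[ 1.26064334e-01 -1.09986921e-04  9.92022062e-01]
 [-9.92022067e-01 -6.25712167e-05  1.26064328e-01]
 [ 4.82066001e-05 -9.99999992e-01 -1.16997452e-04]] [-0.3194189   0.10215533  0.6754907 ] 2.1833 [ 2.32855574e+01  2.84539677e+01  8.54812592e+01 -8.77260090e-04
  6.60719788e+01  1.60436895e+01]
```

View pics/w1.png

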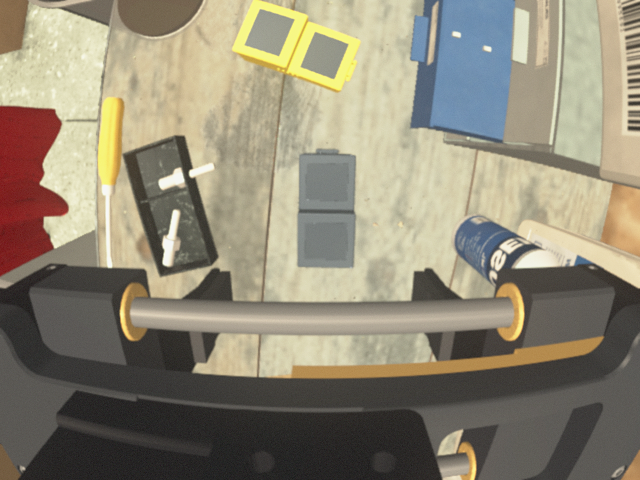

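Run:
```python
import cv2
w=cv2.imread("pics/w1.png")[135:285,275:375]
cv2.imwrite("pics/z4.png",cv2.resize(w,None,fx=4,fy=4,interpolation=cv2.INTER_CUBIC))
```

```text
(no output)
```

View pics/z4.png

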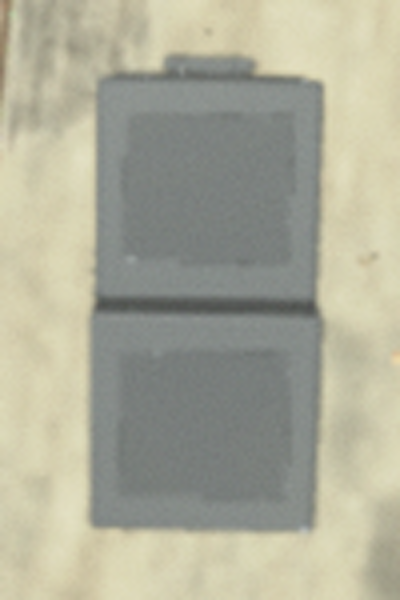

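Run:
```python
from h import *
c=np.load("w1.npy",allow_pickle=True).item()
L=[(299.3,155),(355.5,156),(354.5,209.5),(299,209.5)]; T=[(298,213.5),(355,213.5),(354,267),(297.7,266.8)]
A=np.array([onplane(c,u,v,.027) for u,v in L]);B=np.array([onplane(c,u,v,.046) for u,v in T])
for P in(A,B): print(P.round(4),np.linalg.norm(np.roll(P,-1,0)-P,axis=1).round(4))
far=(A[0]+A[1])/2; near=(B[2]+B[3])/2; step=(B[0]+B[1]+A[2]+A[3])/4
print(far,near,"mid",(far+near)[:2]/2,"step",step, "ang",np.degrees(np.arctan2(*(near-far)[[1,0]])))
for P in (A,B):
    e=P[1]-P[0]; f=P[2]-P[3]; g=P[3]-P[0];h=P[2]-P[1]; print([np.degrees(np.arctan2(x[1],x[0])).round(2) for x in(e,f,g,h)])
```

```text
[[0.4708 0.387  0.027 ]
 [0.5242 0.3926 0.027 ]
 [0.5304 0.3407 0.027 ]
 [0.4765 0.334  0.027 ]] [0.0537 0.0523 0.0543 0.0532]
[[0.4767 0.3339 0.046 ]
 [0.5292 0.3404 0.046 ]
 [0.5359 0.2881 0.046 ]
 [0.4819 0.2817 0.046 ]] [0.053  0.0527 0.0544 0.0525]
[0.49751453 0.38979737 0.027     ] [0.50891018 0.28492824 0.046     ] mid [0.50321236 0.33736281] step [0.503193   0.33726024 0.0365    ] ang -83.79826714730277
[np.float64(6.08), np.float64(7.02), np.float64(-83.9), np.float64(-83.23)]
[np.float64(7.01), np.float64(6.73), np.float64(-84.31), np.float64(-82.7)]
```

The visible dark step wall confirms that the tall half is at -y, the relay's side too. I'll look at the box from above the same way before grasping.

```bash
python3 -m pendant '[[[3.83,0,-0.22],[0,0,0],0],[[3.83,0,-0.22],[0,0,0],0],[[3.83,0,-0.22],[0,0,0],0],[[3.83,0,-0.22],[0,0,0],0],[[3.83,0,-0.22],[0,0,0],0],[[3.83,0,-0.22],[0,0,0],0],[[3.83,0,-0.22],[0,0,0],0],[[3.83,0,-0.22],[0,0,0],0],[[0,0,0],[0,-0.0875,0],0],[[0,0,0],[0,-0.0875,0],0],[[0,0,0],[0,0,0],0],[[0,0,0],[0,0,0],0]]'
python3 - <<'E'
from h import *
c=cap("wrist"); cv2.imwrite("pics/w2.png",c["img"][:,:,::-1]); np.save("w2.npy",c,allow_pickle=True)
cv2.imwrite("pics/z5.png",cv2.resize(c["img"][110:310,225:425,::-1],None,fx=3,fy=3,interpolation=cv2.INTER_CUBIC))
E
```

```text
time_s: 3.18
position: [0.5202, 0.0296, 0.2923]
tcp_rot: [[0.294, -0.0, 0.956], [-0.956, 0.0, 0.294], [-0.0, -1.0, 0.0]]
force: [-0.7, -0.3, -0.4]
opening: 0.995
```

View pics/w2.png

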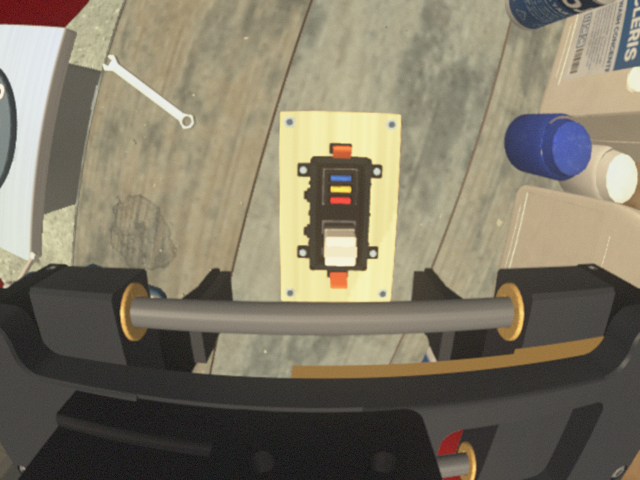

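View pics/z5.png

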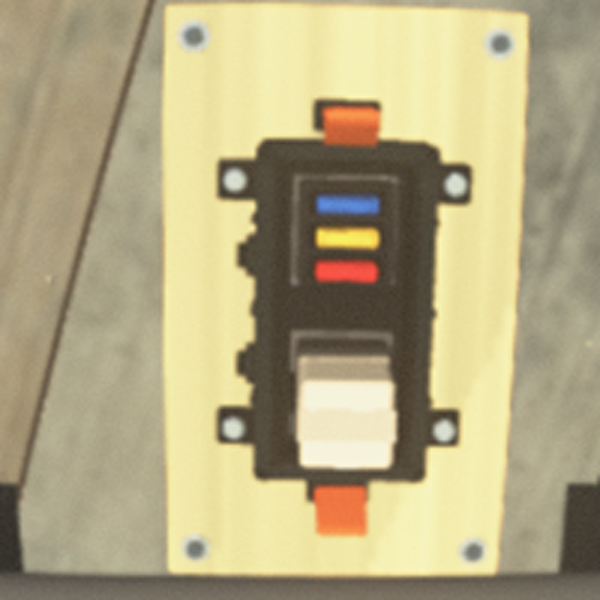

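Run:
```python
from h import *
c=np.load("w2.npy",allow_pickle=True).item()
def go(name,Z,z):
    P=np.array([onplane(c,225+u/3,110+v/3,z) for u,v in Z])
    a=((P[0]+P[1])-(P[2]+P[3]))/2; w=((P[1]+P[2])-(P[0]+P[3]))/2
    print(name,P.mean(0).round(4),"L",np.linalg.norm(a).round(4),"W",np.linalg.norm(w).round(4),"angL",np.degrees(np.arctan2(-a[1],-a[0])).round(2),"angW",np.degrees(np.arctan2(w[1],w[0])).round(2))
go("board",[(166,3),(527,14),(496,576),(168,574)],.018)
go("screws",[(194,36),(500,43),(473,551),(195,549)],.018)
go("ears",[(234,181),(456,185),(444,430),(233,428)],.022)
go("rim",[(258,141),(437,146),(426,481),(254,477)],.038)
s=bot.read_state();print(s["position"],s["tcp_rot"])
# refine with top cam: project predicted corners vs. image
t=cap("top"); 
hsv=cv2.cvtColor(t["img"],cv2.COLOR_RGB2HSV)
print([proj(t,[*(np.array([.5215,.0285])+sx*.06*np.array([.956,.294])+sy*.1*np.array([-.294,.956])),.018]).round(1) for sx in(-1,1) for sy in(-1,1)])
```

```text
board [0.5362 0.0315 0.018 ] L 0.1989 W 0.1187 angL -73.84 angW 16.19
screws [0.5365 0.0314 0.018 ] L 0.1782 W 0.1 angL -73.81 angW 16.36
ears [0.5365 0.0312 0.022 ] L 0.0838 W 0.0723 angL -73.83 angW 16.41
rim [0.5362 0.0319 0.038 ] L 0.1097 W 0.0563 angL -73.55 angW 15.69
[0.52015907 0.02995166 0.29228249] [[ 2.94292308e-01  2.82404678e-05  9.55715458e-01]
 [-9.55715458e-01  4.10054956e-05  2.94292306e-01]
 [-3.08786336e-05 -9.99999999e-01  3.90574535e-05]]
[array([381.7, 287. ]), array([306.5, 311.3]), array([366.2, 243. ]), array([292.1, 266.5])]
```

The relay (cream, px ~(340,245)) is at the box's -y end, and the cover's tall half already points that way. Box centre is (0.5364, 0.0315), width axis 16.2°. Next I go back to the cover to grasp it.

```bash
python3 -m pendant '[[[-3.735,0,0.928],[0,0,0],0],[[-3.735,0,0.928],[0,0,0],0],[[-3.735,0,0.928],[0,0,0],0],[[-3.735,0,0.928],[0,0,0],0],[[-3.735,0,0.928],[0,0,0],0],[[-3.735,0,0.928],[0,0,0],0],[[-3.735,0,0.928],[0,0,0],0],[[-3.735,0,0.928],[0,0,0],0],[[0,0,0],[0,0.0925,0],0],[[0,0,0],[0,0.0925,0],0],[[0,3,0],[0,0,0],0],[[0,3,0],[0,0,0],0],[[0,3,0],[0,0,0],0],[[0,3,0],[0,0,0],0],[[0,3,0],[0,0,0],0],[[0,0,0],[0,0,0],0],[[0,0,0],[0,0,0],0]]'
python3 - <<'E'
from h import *
s=bot.read_state();print(s["position"],s["tcp_rot"])
c=cap("wrist"); cv2.imwrite("pics/w3.png",c["img"][:,:,::-1])
E
```

```text
time_s: 4.7
position: [0.5019, 0.3373, 0.1409]
tcp_rot: [[0.115, -0.004, 0.993], [-0.993, -0.002, 0.115], [0.001, -1.0, -0.004]]
force: [0.7, 0.6, -0.1]
opening: 0.999
[0.5018559  0.33733338 0.14085648] [[ 0.11461067 -0.00393724  0.99340268]
 [-0.99340972 -0.0016942   0.11460477]
 [ 0.0012318  -0.99999081 -0.00410547]]
```

View pics/w3.png

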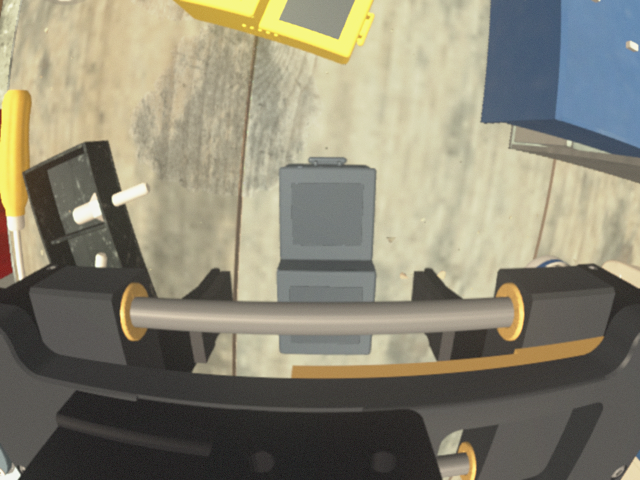

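```bash
python3 -m pendant '[[[0,2.2,0.13],[0,0,0],0],[[0,2.0,0],[0,0,0],0],[[0,1.5,0],[0,0,0],0],[[0,0.9,0],[0,0,0],0],[[0,0,0],[0,0,0],0],[[0,0,0],[0,0,0],0],[[0,0,0],[0,0,0],0]]'
python3 -m pendant '[[[0,0,0],[0,0,0],1],[[0,0,0],[0,0,0],1],[[0,0,0],[0,0,0],1],[[0,0,0],[0,0,0],1],[[0,0,0],[0,0,0],1],[[0,0,0],[0,0,0],1],[[0,0,0],[0,0,0],1],[[0,0,0],[0,0,0],1],[[0,0,0],[0,0,0],1],[[0,0,0],[0,0,0],1]]'
```

```text
time_s: 5.33
position: [0.5055, 0.3379, 0.078]
tcp_rot: [[0.114, 0.003, 0.993], [-0.993, 0.001, 0.114], [-0.001, -1.0, 0.003]]
force: [-0.3, 0.2, 0.3]
opening: 0.998
time_s: 6.17
position: [0.5044, 0.3373, 0.0763]
tcp_rot: [[0.114, -0.0, 0.994], [-0.994, -0.0, 0.114], [0.0, -1.0, -0.0]]
force: [-0.2, -0.1, 1.9]
opening: 0.621
```

```bash
python3 -m pendant '[[[0,-1,0],[0,0,0],1],[[0,-2,0],[0,0,0],1],[[0,-3,0],[0,0,0],1],[[0,-3,0],[0,0,0],1],[[0,-3,0],[0,0,0],1],[[3.42,0,-0.034],[0,0,0],1],[[3.42,0,-0.034],[0,0,0],1],[[3.42,0,-0.034],[0,0,0],1],[[3.42,0,-0.034],[0,0,0],1],[[3.42,0,-0.034],[0,0,0],1],[[3.42,0,-0.034],[0,0,0],1],[[3.42,0,-0.034],[0,0,0],1],[[3.42,0,-0.034],[0,0,0],1],[[3.42,0,-0.034],[0,0,0],1],[[0,0,0],[0,-0.0845,0],1],[[0,0,0],[0,-0.0845,0],1],[[0,0,0],[0,0,0],1],[[0,0,0],[0,0,0],1],[[0,0,0],[0,0,0],1]]'
python3 - <<'E'
from h import *
s=bot.read_state();print(s["position"],s["tcp_rot"],s["force"],s["moment"])
c=cap("wrist"); cv2.imwrite("pics/w4.png",c["img"][:,:,::-1]); np.save("w4.npy",c,allow_pickle=True)
c=cap("side"); cv2.imwrite("pics/s4.png",cv2.resize(c["img"][200:330,230:380,::-1],None,fx=4,fy=4,interpolation=cv2.INTER_CUBIC))
E
```

```text
time_s: 7.75
position: [0.5363, 0.0315, 0.1965]
tcp_rot: [[0.278, 0.0, 0.961], [-0.961, -0.0, 0.278], [0.0, -1.0, 0.0]]
force: [-0.2, 0.3, 0.2]
opening: 0.621
[0.53631898 0.03150764 0.19651906] [[ 2.78115725e-01  2.00948750e-04  9.60547554e-01]
 [-9.60547573e-01 -2.47976148e-06  2.78115731e-01]
 [ 5.82689372e-05 -9.99999980e-01  1.92331173e-04]] [-0.18802464  0.26627222  0.21083499] [-0.06375553  0.00720075  0.03251977]
```

View pics/w4.png

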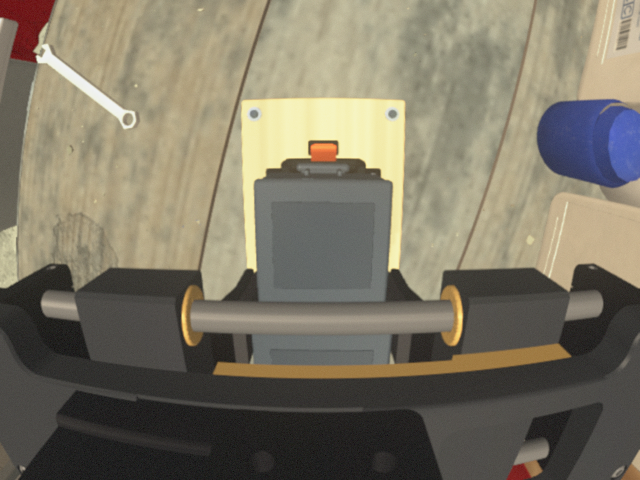

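View pics/s4.png

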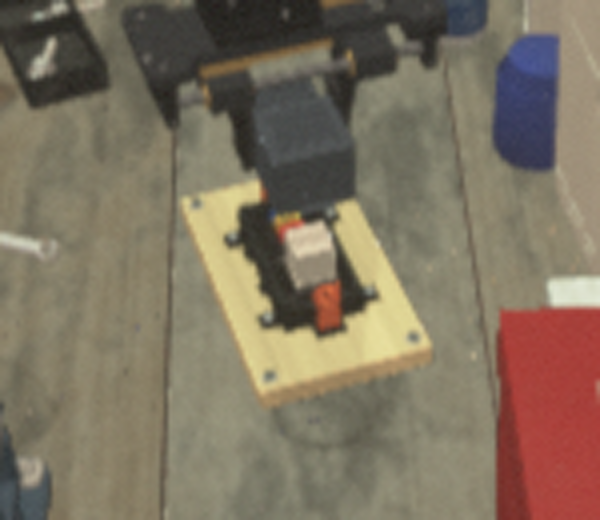

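Run:
```python
from h import *
c=np.load("w4.npy",allow_pickle=True).item()
img=c["img"]; cv2.imwrite("pics/z6.png",cv2.resize(img[90:210,230:420,::-1],None,fx=4,fy=4,interpolation=cv2.INTER_CUBIC))
R=np.array([[.2781,.9605],[-.9605,.2781]]); T=np.array([.5363,.0315])
def tool(u,v,z): return (R.T@(onplane(c,u,v,z)[:2]-T)*1000).round(1)
for n,u,v,z in [("covTL",256,181,.1472),("covTR",391.5,181,.1472),("scrL",254,114,.018),("scrR",392,114,.018),("bTL",243,101,.018),("bTR",405,100,.018)]: print(n,tool(u,v,z))
```

```text
covTL [-54.1 -26.5]
covTR [-54.1  25.6]
scrL [-88.9 -50.2]
scrR [-89.   49.7]
bTL [-98.9 -58.3]
bTR [-99.8  59.3]
```

View pics/z6.png

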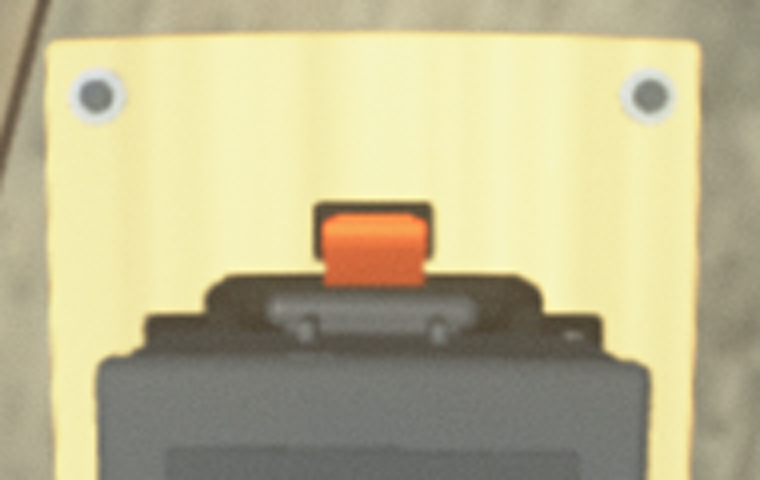

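```bash
python3 -m pendant '[[[0,2,0],[0,0,0],1],[[0,2,0],[0,0,0],1],[[0,1,0],[0,0,0],1],[[0,1,0],[0,0,0],1],[[0,0.5,0],[0,0,0],1],[[0,0,0],[0,0,0],1],[[0,0,0],[0,0,0],1],[[0,0,0],[0,0,0],1]]'
python3 - <<'E'
from h import *
s=bot.read_state();print(s["position"],s["tcp_rot"],s["force"],s["moment"])
c=cap("wrist"); cv2.imwrite("pics/w5.png",c["img"][:,:,::-1]); np.save("w5.npy",c,allow_pickle=True)
c=cap("side"); cv2.imwrite("pics/s5.png",cv2.resize(c["img"][200:330,230:380,::-1],None,fx=4,fy=4,interpolation=cv2.INTER_CUBIC))
E
```

```text
time_s: 8.52
position: [0.5369, 0.0311, 0.1318]
tcp_rot: [[0.279, 0.001, 0.96], [-0.96, -0.0, 0.279], [0.001, -1.0, 0.001]]
force: [0.5, 0.9, -0.8]
opening: 0.619
[0.5368851  0.03112418 0.13182293] [[ 2.79242160e-01  1.23840240e-03  9.60219913e-01]
 [-9.60220567e-01 -1.88986309e-04  2.79242594e-01]
 [ 5.27283116e-04 -9.99999215e-01  1.13636651e-03]] [ 0.50649357  0.87873275 -0.76014765] [-0.09178498  0.0237992   0.01747965]
```

View pics/w5.png

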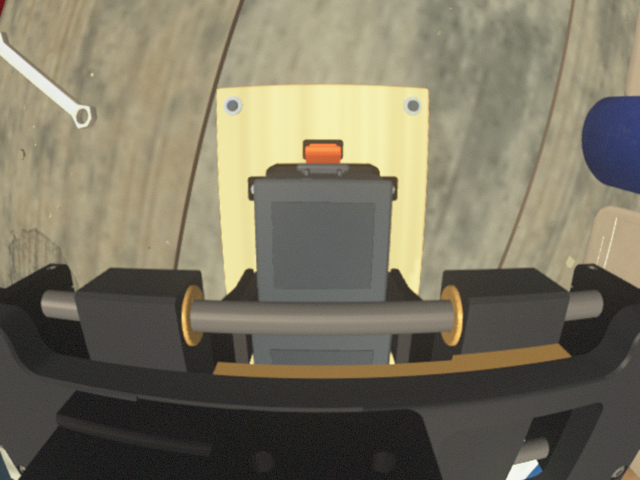

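View pics/s5.png

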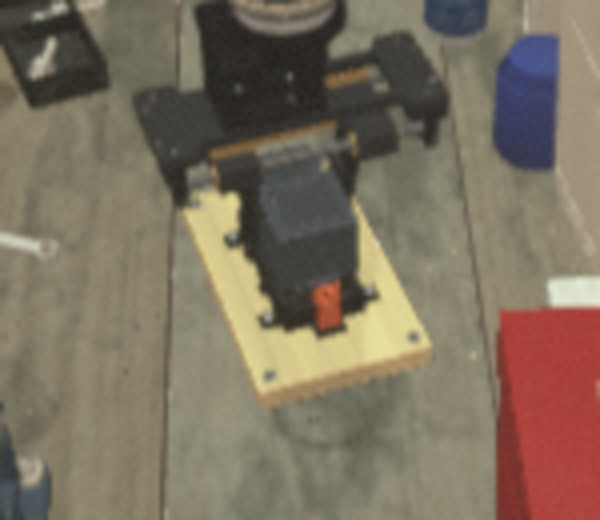

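```bash
python3 -m pendant '[[[0,0.2,0],[0,0,0],1],[[0,0.2,0],[0,0,0],1],[[0,0.1,0],[0,0,0],1],[[0,0,0],[0,0,0],1],[[0,0,0],[0,0,0],1]]'; python3 -m pendant '[[[0,0.1,0],[0,0,0],1],[[0,0.1,0],[0,0,0],1],[[0,0.1,0],[0,0,0],1],[[0,0,0],[0,0,0],1]]'; python3 -m pendant '[[[0,0.1,0],[0,0,0],1],[[0,0.1,0],[0,0,0],1],[[0,0,0],[0,0,0],1],[[0,0,0],[0,0,0],1]]'
```

```text
time_s: 9.03
position: [0.5364, 0.0311, 0.1262]
tcp_rot: [[0.279, -0.0, 0.96], [-0.96, -0.0, 0.279], [0.0, -1.0, -0.0]]
force: [-1.2, -0.2, -1.1]
opening: 0.622
time_s: 9.37
position: [0.5369, 0.0311, 0.1236]
tcp_rot: [[0.279, 0.001, 0.96], [-0.96, -0.0, 0.279], [0.0, -1.0, 0.001]]
force: [0.2, 0.6, 2.8]
opening: 0.619
time_s: 9.7
position: [0.5372, 0.0311, 0.1221]
tcp_rot: [[0.279, 0.002, 0.96], [-0.96, -0.0, 0.279], [0.001, -1.0, 0.002]]
force: [0.2, -0.2, 6.7]
opening: 0.617
```

```bash
python3 -m pendant '[[[0,0.1,0],[0,0,0],1],[[0,0.1,0],[0,0,0],1],[[0,0,0],[0,0,0],1],[[0,0,0],[0,0,0],1]]'; python3 -m pendant '[[[0,0.1,0],[0,0,0],1],[[0,0.1,0],[0,0,0],1],[[0,0,0],[0,0,0],1],[[0,0,0],[0,0,0],1]]'
```

```text
time_s: 10.03
position: [0.5372, 0.0312, 0.1198]
tcp_rot: [[0.279, 0.002, 0.96], [-0.96, -0.0, 0.279], [0.001, -1.0, 0.002]]
force: [0.5, 1.1, 7.6]
opening: 0.619
time_s: 10.37
position: [0.5361, 0.0313, 0.1162]
tcp_rot: [[0.279, -0.001, 0.96], [-0.96, 0.0, 0.279], [-0.001, -1.0, -0.001]]
force: [2.2, 1.5, -6.1]
opening: 0.62
```

```bash
python3 -m pendant '[[[0,0.1,0],[0,0,0],1],[[0,0.1,0],[0,0,0],1],[[0,0,0],[0,0,0],1],[[0,0,0],[0,0,0],1]]'; python3 -m pendant '[[[0,0.1,0],[0,0,0],1],[[0,0,0],[0,0,0],1],[[0,0,0],[0,0,0],1]]'
python3 - <<'E'
from h import *
c=cap("wrist"); cv2.imwrite("pics/z7.png",cv2.resize(c["img"][70:270,200:450,::-1],None,fx=3,fy=3,interpolation=cv2.INTER_CUBIC))
c=cap("side"); cv2.imwrite("pics/s7.png",cv2.resize(c["img"][240:300,260:340,::-1],None,fx=8,fy=8,interpolation=cv2.INTER_CUBIC))
s=bot.read_state();print(s["position"],s["force"],s["moment"],s["opening"])
E
```

```text
time_s: 10.7
position: [0.5363, 0.0311, 0.1153]
tcp_rot: [[0.279, -0.0, 0.96], [-0.96, -0.0, 0.279], [-0.0, -1.0, -0.0]]
force: [0.1, 0.1, -1.0]
opening: 0.624
time_s: 10.95
position: [0.5363, 0.0311, 0.1144]
tcp_rot: [[0.279, -0.0, 0.96], [-0.96, -0.0, 0.279], [0.0, -1.0, -0.0]]
force: [1.1, 0.3, 0.9]
opening: 0.621
[0.53632207 0.03108551 0.11434634] [ 0.22955232 -0.20405056  0.14334896] [-0.1004922   0.00686912  0.00049966] 0.6211835808583912
```

View pics/z7.png

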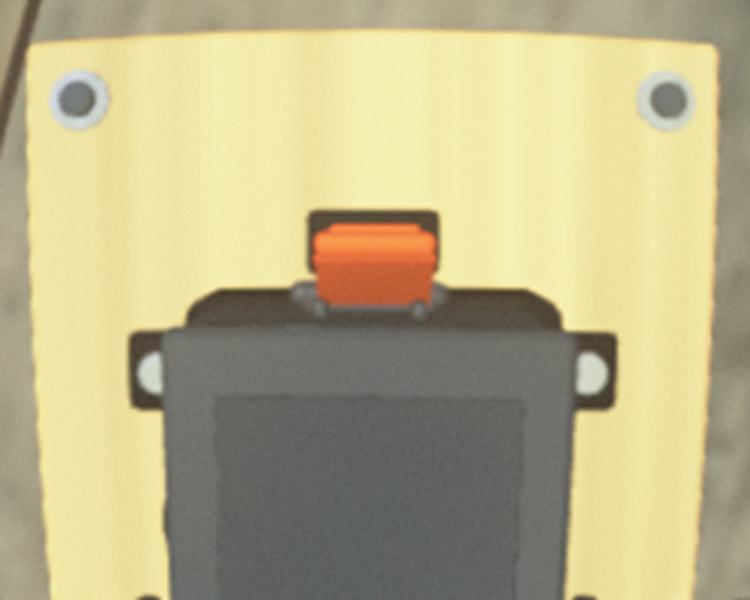

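View pics/s7.png

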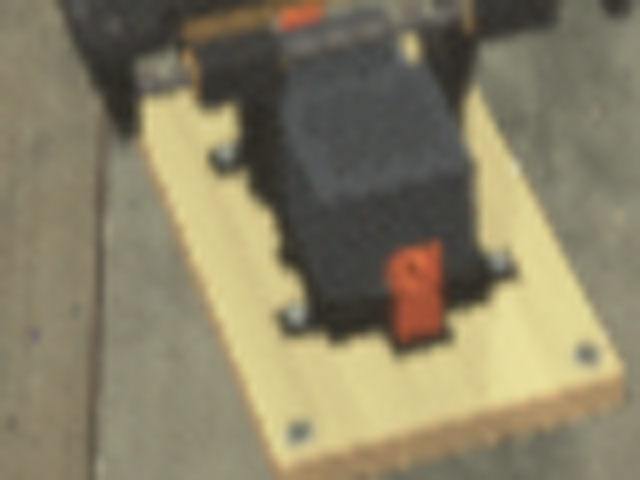

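Both orange catches now overlap the lugs (near hook at crop (375,260), far hook at (415,290)). Next I press onto the seal.

```bash
python3 -m pendant '[[[0,0.1,0],[0,0,0],1],[[0,0,0],[0,0,0],1],[[0,0,0],[0,0,0],1]]'; python3 -m pendant '[[[0,0.1,0],[0,0,0],1],[[0,0,0],[0,0,0],1],[[0,0,0],[0,0,0],1]]'
```

```text
time_s: 11.3
position: [0.5363, 0.0311, 0.1142]
tcp_rot: [[0.279, 0.0, 0.96], [-0.96, -0.0, 0.279], [0.0, -1.0, 0.0]]
force: [-2.2, -1.5, 7.1]
opening: 0.619
time_s: 11.55
position: [0.5363, 0.031, 0.1141]
tcp_rot: [[0.28, 0.001, 0.96], [-0.96, -0.0, 0.28], [0.001, -1.0, 0.0]]
force: [-2.7, 0.1, 14.1]
opening: 0.624
```

```bash
python3 -m pendant '[[[0,0.1,0],[0,0,0],1],[[0,0,0],[0,0,0],1],[[0,0,0],[0,0,0],1],[[0,0,0],[0,0,0],1]]';  python3 -m pendant '[[[0,0.06,0],[0,0,0],1],[[0,0,0],[0,0,0],1],[[0,0,0],[0,0,0],1],[[0,0,0],[0,0,0],1],[[0,0,0],[0,0,0],1],[[0,0,0],[0,0,0],1],[[0,0,0],[0,0,0],1]]'
```

```text
time_s: 11.88
position: [0.5363, 0.0311, 0.1141]
tcp_rot: [[0.28, 0.001, 0.96], [-0.96, -0.001, 0.28], [0.001, -1.0, 0.001]]
force: [-4.4, -0.2, 21.1]
opening: 0.618
time_s: 12.47
position: [0.5363, 0.031, 0.114]
tcp_rot: [[0.28, 0.001, 0.96], [-0.96, -0.001, 0.28], [0.001, -1.0, 0.001]]
force: [-5.1, -0.1, 24.9]
opening: 0.62
```

```bash
python3 -m pendant '[[[0,0,0],[0,0,0],1],[[0,0,0],[0,0,0],1],[[0,0,0],[0,0,0],1],[[0,0,0],[0,0,0],1],[[0,0,0],[0,0,0],1],[[0,0,0],[0,0,0],1],[[0,0,0],[0,0,0],1],[[0,0,0],[0,0,0],1],[[0,0,0],[0,0,0],1],[[0,0,0],[0,0,0],1],[[0,0,0],[0,0,0],1],[[0,0,0],[0,0,0],1]]'
python3 - <<'E'
from h import *
c=cap("wrist"); cv2.imwrite("pics/z8.png",cv2.resize(c["img"][70:270,200:450,::-1],None,fx=3,fy=3,interpolation=cv2.INTER_CUBIC))
c=cap("side"); cv2.imwrite("pics/s8.png",c["img"][:,:,::-1]); cv2.imwrite("pics/s8z.png",cv2.resize(c["img"][240:300,260:340,::-1],None,fx=8,fy=8,interpolation=cv2.INTER_CUBIC))
s=bot.read_state();print(s["position"],s["force"],s["moment"],s["opening"])
E
```

```text
time_s: 13.47
position: [0.5363, 0.031, 0.114]
tcp_rot: [[0.28, 0.001, 0.96], [-0.96, -0.001, 0.28], [0.001, -1.0, 0.001]]
force: [-4.9, -0.0, 24.9]
opening: 0.618
[0.53631941 0.03101727 0.11403138] [-4.82052419 -0.62095351 24.7661822 ] [-0.14162363  0.99116318 -0.02607393] 0.6181776613109617
```

View pics/z8.png

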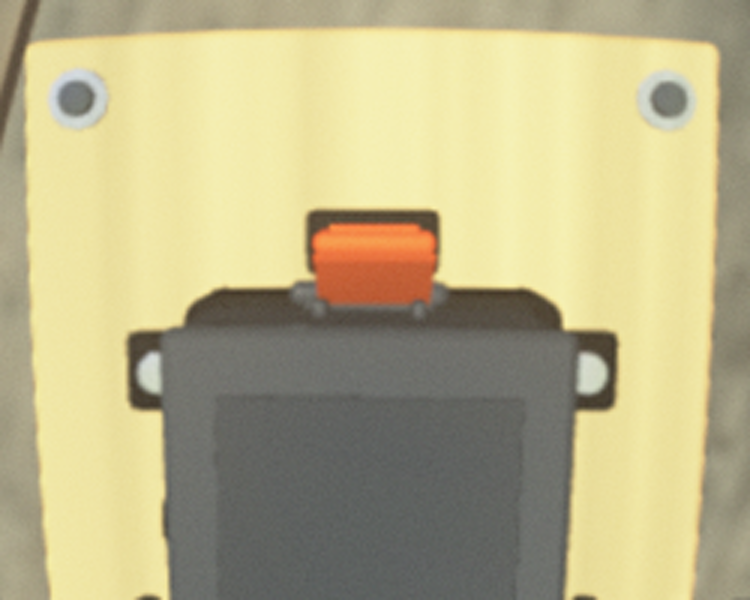

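View pics/s8z.png

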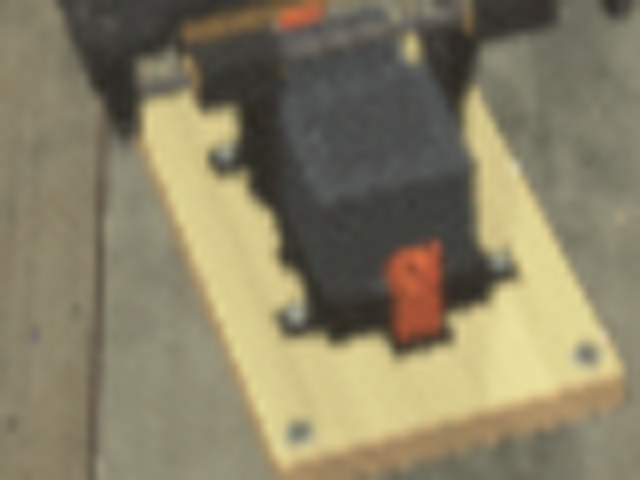

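View pics/s8.png

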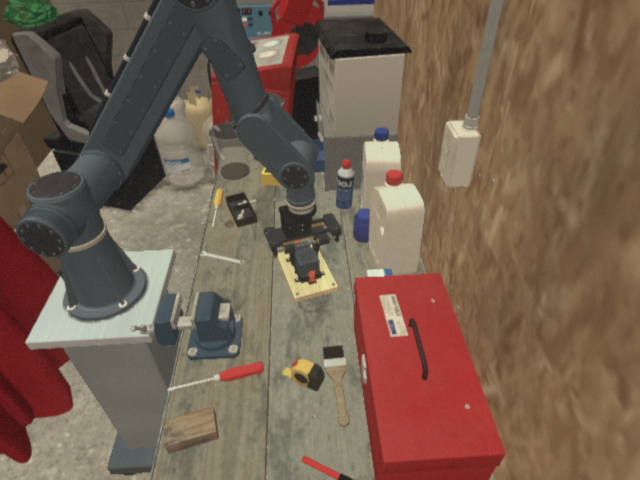

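The cover sits square with both catches over its lugs. The push is steady at about 25 N, and the can, filter and tape measure have not moved. I'm handing it in.

```bash
python3 -c "
from rig import bot
print(bot.hand_in())"
```

```text
the job is handed in; nothing more can be done
None
```

The box is closed and the job is handed in at about 13.6 s, with the gripper still pressing the cover home.

- **Fit:** The relay was in the socket at the box's -y end, so I placed the slate cover with its tall half over it. It lined up with the box to within about 0.5 mm before I pressed it down.
- **Snap:** The force readings showed the catches resisting at up to about 8 N, then pulling the cover in. In the last pictures both orange hooks lie over the lugs.
- **Seal:** I kept pressing and held for over a second. The push stayed steady at about 25 N, with no slip and the height within 0.3 mm of the calculated fully-home position.
- **Bystanders:** The spray can, oil filter and tape measure look unmoved in the last side picture; I judged this by eye and did not measure it.

One reading was off: about 5 N of sideways force at the wrist while pressing. The cover stayed in place and nothing shifted in the pictures. No check failed.

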